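# Strip the stacked well holder

### The arm

A 6-joint arm with a two-finger parallel gripper is mounted at the origin on the work surface; the furniture and walls round the work are solid. World frame = base frame: x ahead of the robot, y to its left, z up, the work surface at z = 0. Lengths are in m, angles in rad, forces in N, time in s.
With the tool pointing down it reaches from about 0.425 to 0.95 m from the base axis. Payload 3.5 kg.
Tool frame: the origin (TCP) lies midway between the tips of the shut fingers; the grasp point (between the pads) lies 19 mm behind it; z points along the fingers, y is the line along which they close (so a half turn about z gives the same grasp; the last joint's range is limited). The gripper opens to 85 mm and grips with 20 to 120 N. Pads are 22 mm wide; open, the fingers measure 114 mm over their backs; the gripper's body (76 mm by 85 mm) begins 54 mm behind the grasp point. The pads swing forward as they close: fully open they stand 13 mm farther back than shut.
Start: joints at [-1.351, 0.286, 1.577, -0, 1.279, -0.15], TCP at [0.244, -0.629, 0.231] pointing down, gripper open.
Joint ranges: [-2.77, 2.77], [-0.9, 2.22], [0.21, 2.48], [-1.53, 4.67], [0.24, 2.81], [-2.84, 2.84]. Speed limits (rad/s): [2.79, 2.79, 3.14, 3.14, 3.14, 3.14].

### API

Orientations are given as a unit quaternion [x, y, z, w].
In Python, from plant import ctrl gives the robot as it stands.
- The arm moves only by the tool send_rows, never from a script. Its argument "series" is a list that holds one entry, the list of rows, each a list of 7 numbers: the shift along the tool's x, y, z in cm, then the turn, a rotation vector about the tool's x, y, z in rad, then the opening, from -1 (shut) to 1 (fully open). In form: [[[x, y, z, rx, ry, rz, jaw], ...]]. A call has 1 to 10 rows; each row shifts and turns the commanded pose from where the row before left it, along the tool's axes as they then stand; what a row does not reach is not made up. A row lasts 1/8 s, in which the tool goes at most 62.5 mm and 10.7 degrees, less where a joint would pass 70% of its speed; a pose out of reach is approached as far as the arm can. A call is refused whole if a number of a shift passes 6.25 or a number of a turn 0.188, either way. A call with a gripper value outside its range is refused whole. The fingers move at their own pace and stop on an object; "force" is the grip in N (left out, the last holds). Time passes only in rows, so rows that do not move let the fingers close. It gives the time, the measured TCP pose, the force, the opening and the grip force at its end, in the units of the state.
- ctrl.get_state(): the state, without advancing time (a new reading comes with each control period).
- ctrl.read_camera(name): name is "side" or "top"; returns a dict with "img" (384x512x3 uint8, red, green, blue), "fx", "fy", "cx", "cy" (pixels), "R" (3x3) and "t" (3): a world point X has camera coordinates R X + t. Camera axes: x right, y down, z forward; pixel columns grow to the right and rows downward; lengths in m; the calibration is good to about 2 mm. A picture is of the moment at which its call begins. There is no depth.
- ctrl.sign_off(): hands the job in; it is judged then, once.
The state is a dict: "time": time; "qpos": joint angles; "dq": joint speeds; "joint_efforts": joint torques, N m; "eef_pos": TCP position; "tcp_rot": TCP orientation; "contact_force": force on the tool from outside, world axes, zero at the start; "wrist_torque": the same for the moment, N m; "opening": opening from 0.0 (shut) to 1.0 (fully open); "finger_force": force on a finger pad.
Only numpy, scipy, OpenCV 4.12 (cv2) and the standard library are available. Lean on these libraries where they do the work, as an engineer would, in place of code of your own. Each camera call takes 0.05 s, during which the arm holds its last target. There are 200 camera calls.

### The job

Take the stacked well holder apart for cleaning, in this order: stand the blue-capped bottle in the round dish, lay the square riser flat in the square tray, then set the carrier squarely and flat on the ejector stand so that the stand's post pushes the insert up out of its well, and last take the raised insert and stand it in the middle of the barred draining rack, open end up. Keep the bottle upright, and leave the carrier on the stand and the red-capped bottle and the timer where they are.

Things in the scene. Friction and masses are not known exactly. Their poses are not given: they have to be found in the camera images.
- bottle: Blue-capped white plastic bottle, 48 mm diameter, 105 mm tall (straight cap 39 mm wide over the top 17 mm, which is a good grip), about 0.12 kg; loose, on top of the stack, standing on the riser. Origin: centre of its underside; z up.
- riser: Square grey plastic block 54 x 54 x 22 mm, about 0.1 kg; loose, lying on the carrier's solid end, under the bottle. Origin: centre of its underside; x and y along its sides, z up.
- carrier: Aluminium block 124 (x) x 62 (y) x 34 mm, 0.4 kg, loose, at the bottom of the stack. Its +x half has a round well, 48 mm wide, 26 mm deep, centred 31 mm along +x from the origin; the 8 mm floor has a 34 mm ejector hole right through. Riser and bottle stand on its -x half, about 31 mm from the origin. Origin: centre of its underside. Grip it across the 62 mm width at the middle.
- insert: Dark steel round cup 46 mm diameter, 26 mm tall, with a blind bore 22 mm wide open at the top, about 0.09 kg; loose, it sits in the carrier's well with 1 mm play all round, its rim flush with the carrier's top, and can be gripped only once pushed up. Origin: centre of its underside; z up.
- stand: Ejector stand, fixed: grey flange 150 (x) x 84 x 6 mm, black rest 116 x 48 mm with its top 12 mm above the origin, steel post 16 mm thick, 31 mm along +x, reaching 24 mm above the rest. The carrier seats with its origin over the stand's and x the same way: the post passes the hole with 9 mm to spare and lifts the insert's rim 16 mm above the carrier's top. Origin: centre of underside.
- dish: Round white ceramic dish, fixed, place of the blue-capped bottle: 84 mm over all, 76 mm inside, rim 12 mm high, inner floor 5 mm above the origin. Origin: centre of the underside.
- tray: Square steel tray, fixed, place of the riser: 88 x 88 mm, 82 mm inside, rim 12 mm high, inner floor 5 mm above the origin. Origin: centre of the underside; x and y along its sides.
- rack: Draining rack, fixed, place of the insert: eight thin steel bars between two white side rails, 96 x 100 mm, bar tops and rail tops 14 mm above the origin. The bars lie along y. Origin: centre of the underside.
- red_bottle: Red-capped white bottle, 38 mm diameter, 122 mm tall, loose bystander; not to be moved. Origin: centre of its underside.
- timer: Small white lab timer 74 x 64 x 21 mm, loose bystander; not to be moved. Origin: centre of its underside.

How it is judged:
By the outcome, as a careful person would: the job done as asked, in the order asked, and still so for the second after the job is handed in, with the robot touching nothing.
It also fails if it takes over 120 s, if anything falls off the work surface, if the arm or the gripper's body presses on something with over 40 N, if the wrist force passes 120 N, or if a joint passes its speed limit or range.

## Working session

There is one attempt and no reset: what is moved stays moved. The work goes in short steps, Python scripts to look and compute and a tool call to move; the robot and the scene stay as the last step left them, time stands still between calls to the robot, and variables do not carry over. Pictures are saved under pics/ and viewed, at most 14 in all, crops included, and the job is handed in when it is done.

Besides the shell and the picture viewer there is one more tool, called after ">>>" as name(argument=value, ...), one argument or row to a line, values as JSON. send_rows: Moves the arm, as the interface text tells. Its arguments: {"type":"object","properties":{"series":{"type":"array"},"force":{"type":"number"}},"required":["series"]}

```bash
mkdir -p pics; ls
python3 - <<'E'
from plant import ctrl
import cv2,numpy as np
for n in("top","side"):
    c=ctrl.read_camera(n);cv2.imwrite(f"pics/{n}0.png",c["img"][:,:,::-1])
    R=np.array(c["R"]);print(n,c["fx"],c["fy"],c["cx"],c["cy"],R.round(4).tolist(),np.round(c["t"],4),"pos",(-R.T@c["t"]).round(3))
s=ctrl.get_state();print({k:np.round(v,3).tolist() for k,v in s.items()})
E
```

```text
pics
top 398.13897957672464 398.13897957672464 259.9620047733184 184.51338999441006 [[0.0228, -0.9994, -0.0253], [-0.9886, -0.0188, -0.1491], [0.1485, 0.0284, -0.9885]] [-0.0135  0.5793  0.9544] pos [ 0.431 -0.03   1.029]
side 396.94927536000586 396.94927536000586 268.10515623112315 190.86657644901553 [[-0.9854, -0.1702, 0.0088], [-0.1154, 0.6283, -0.7694], [0.1254, -0.7591, -0.6387]] [0.5716 0.1223 1.0567] pos [0.445 0.823 0.764]
{'time': 0.1, 'qpos': [-1.351, 0.287, 1.578, 0.0, 1.279, -0.15], 'dq': [-0.0, -0.002, -0.003, -0.0, -0.001, 0.0], 'joint_efforts': [0.001, -40.729, -29.37, -0.0, 0.003, -0.0], 'eef_pos': [0.244, -0.629, 0.23], 'tcp_rot': [0.983, 0.184, -0.0, -0.001], 'contact_force': [-0.588, 0.105, 0.432], 'wrist_torque': [0.023, -0.006, 0.044], 'finger_force': 0.0, 'opening': 1.001}
```

View pics/top0.png

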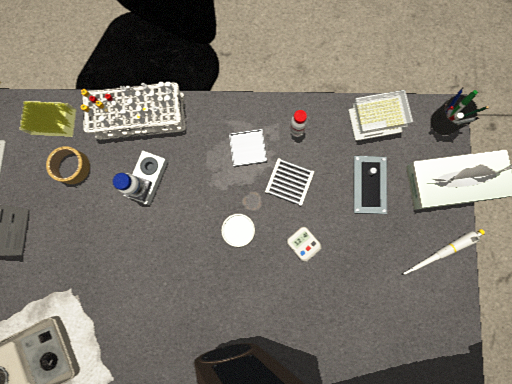

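View pics/side0.png

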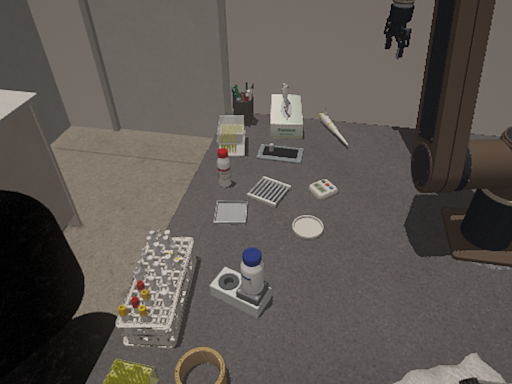

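The top view shows the stack at about (145,180) with its blue cap at (123,181) and the well at (150,165). The dish is at (238,230), the tray at (248,147), the rack at (290,181) and the stand at (370,184) with its post at (373,171). The red bottle is at (299,123) and the timer at (304,243). The side view shows the same layout.

```bash
cat > h.py <<'E'
import cv2,numpy as np
from plant import ctrl
def cam(n,save=None):
    c=ctrl.read_camera(n);c["R"]=np.array(c["R"]);c["t"]=np.array(c["t"])
    if save: cv2.imwrite(f"pics/{save}.png",c["img"][:,:,::-1])
    return c
def ray(c,uv):
    uv=np.atleast_2d(uv).astype(float)
    d=np.c_[(uv[:,0]-c["cx"])/c["fx"],(uv[:,1]-c["cy"])/c["fy"],np.ones(len(uv))]@c["R"]
    return -c["R"].T@c["t"],d
def onz(c,uv,z):
    o,d=ray(c,uv);return o+d*((z-o[2])/d[:,2])[:,None]
def tri(c1,p1,c2,p2):
    A=[];b=[]
    for c,p in((c1,p1),(c2,p2)):
        o,d=ray(c,p);d=d[0]/np.linalg.norm(d[0]);P=np.eye(3)-np.outer(d,d);A.append(P);b.append(P@o)
    x=np.linalg.lstsq(np.vstack(A),np.hstack(b),rcond=None)[0]
    return x,[np.linalg.norm(P@x-q) for P,q in zip(A,b)]
def proj(c,X):
    p=np.atleast_2d(X)@c["R"].T+c["t"];return np.c_[c["fx"]*p[:,0]/p[:,2]+c["cx"],c["fy"]*p[:,1]/p[:,2]+c["cy"]]
def blobs(m,box,amin=30):
    x0,y0,x1,y1=box;k=np.zeros_like(m);k[y0:y1,x0:x1]=m[y0:y1,x0:x1]
    cs,_=cv2.findContours(k,cv2.RETR_EXTERNAL,cv2.CHAIN_APPROX_NONE)
    return sorted([q[:,0,:] for q in cs if cv2.contourArea(q)>amin],key=lambda q:-cv2.contourArea(q.reshape(-1,1,2)))
def rect(c,pts,z):
    """min-area rectangle of hull on plane z: centre, sides (mm), long-side angle deg"""
    w=onz(c,pts,z)[:,:2]*1000
    r=cv2.minAreaRect(w.astype(np.float32));b=cv2.boxPoints(r)
    e=[b[1]-b[0],b[2]-b[1]];e=e[0] if np.linalg.norm(e[0])>np.linalg.norm(e[1]) else e[1]
    return np.round(r[0],1),np.round(r[1],1),round(np.degrees(np.arctan2(e[1],e[0]))%180,1)
def blue(c):
    h=cv2.cvtColor(c["img"],cv2.COLOR_RGB2HSV);return cv2.inRange(h,(105,120,50),(130,255,255))
E
python3 - <<'E'
from h import *
T=cam("top");S=cam("side")
g=cv2.cvtColor(T["img"],cv2.COLOR_RGB2GRAY)
gs=cv2.cvtColor(S["img"],cv2.COLOR_RGB2GRAY)
_,m=cv2.threshold(g,125,255,0)
for n,box,z in(("dish",(215,205,262,255),.012),("tray",(225,125,272,170),.012),("rack",(262,155,318,208),.014),("stand",(348,150,392,218),.006),("carrier",(110,145,172,210),.034),("timer",(284,225,325,265),.02)):
    for mc in ([m] if n!="stand" else [cv2.threshold(g,105,255,0)[1]]):
        b=blobs(cv2.morphologyEx(mc,cv2.MORPH_CLOSE,np.ones((5,5))),box)
        for q in b[:2]: print(n,rect(T,q,z), cv2.boundingRect(q))
_,ms=cv2.threshold(gs,140,255,0)
for n,box,z in(("dish",(288,212,328,242),.012),("tray",(208,196,252,228),.012),("rack",(244,174,294,210),.014),("stand",(254,140,306,166),.006)):
    b=blobs(cv2.morphologyEx(cv2.threshold(gs,115,255,0)[1],cv2.MORPH_CLOSE,np.ones((5,5))),box)
    for q in b[:2]: print("side",n,rect(S,q,z),cv2.boundingRect(q))
bt=blobs(blue(T),(100,160,150,200));bs=blobs(blue(S),(230,240,280,275))
for c,b in((T,bt),(S,bs)):
    for q in b[:2]: print("blue",cv2.boundingRect(q),rect(c,q,.161))
a=[cv2.resize(T["img"][140:260,100:400],None,fx=2.6,fy=2.6,interpolation=2),cv2.resize(S["img"][140:315,130:390],(780,525),interpolation=2)]
cv2.imwrite("pics/c1.png",a[0][:,:,::-1]);cv2.imwrite("pics/c2.png",cv2.resize(S["img"][235:320,195:290],None,fx=6,fy=6,interpolation=2)[:,:,::-1])
cv2.imwrite("pics/c3.png",cv2.resize(T["img"][145:210,105:175],None,fx=8,fy=8,interpolation=2)[:,:,::-1])
E
```

```text
dish (array([467.5,  54.2]), array([83.6, 84.3]), np.float32(91.4)) (221, 213, 34, 34)
dish (array([525.5,  17.4]), array([10.3, 38.5]), np.float32(91.2)) (245, 205, 16, 5)
tray (array([683.7,  33.5]), array([118.6, 121.2]), np.float32(91.0)) (225, 125, 47, 45)
rack (array([606. , -59.3]), array([141.8, 107.5]), np.float32(70.3)) (262, 155, 53, 51)
stand (array([ 594.1, -283.9]), array([111.7, 178.4]), np.float32(179.4)) (348, 150, 44, 68)
carrier (array([598.3, 303.5]), array([ 81.8, 127.6]), np.float32(160.7)) (118, 150, 47, 54)
timer (array([ 438.5, -111.6]), array([82.7, 64.3]), np.float32(42.4)) (287, 227, 35, 35)
side dish (array([463.5,  54. ]), array([84.1, 83.6]), np.float32(10.3)) (292, 215, 32, 23)
side tray (array([681.2,  33.9]), array([89.4, 91. ]), np.float32(99.3)) (213, 200, 35, 23)
side rack (array([592.5, -73.8]), array([109.7,  95.7]), np.float32(70.4)) (247, 176, 44, 29)
side stand (array([ 589.5, -291.2]), array([ 93.1, 150.1]), np.float32(178.1)) (257, 143, 47, 19)
blue (113, 173, 18, 17) (array([564.4, 305.9]), array([37.7, 37.2]), np.float32(47.7))
blue (243, 248, 18, 19) (array([560.6, 313.3]), array([34. , 46.7]), np.float32(102.6))
```

View pics/c1.png

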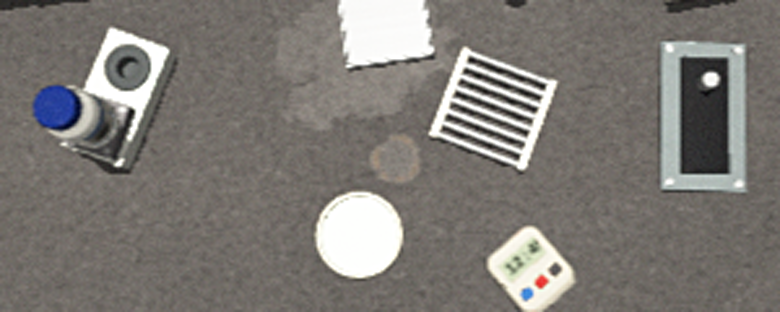

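View pics/c3.png

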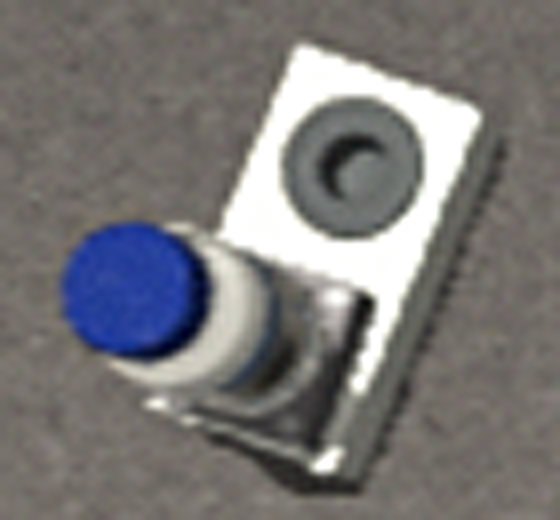

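View pics/c2.png

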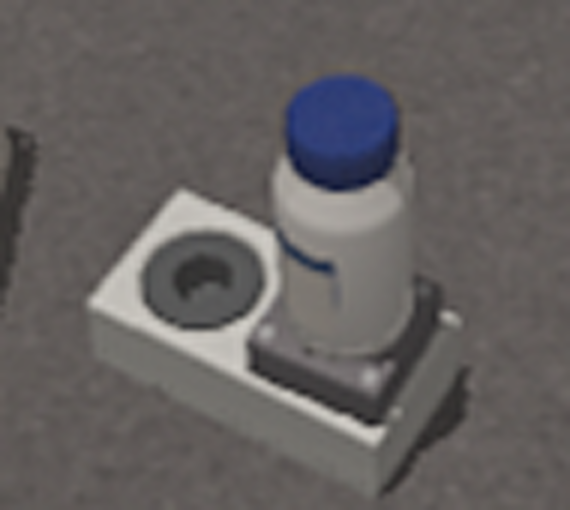

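The crops show clear outlines. In c3 the carrier top's corners are near (300,45), (484,112), (335,470) and (150,400), with the well at (352,168). The riser's corners are near (370,297) and (310,455). The stand is nearly aligned with world x, and its post is at the far end.

Run:
```python
from h import *
T=cam("top");S=cam("side")
def f(k,p): return np.array(p)/k
ct=np.array([[300,45],[484,112],[335,470],[150,400]])/8+[105,145]
w=onz(T,ct,.034)[:,:2]*1000;print("carrier top corners",w.round(1).tolist(),"ctr",w.mean(0).round(1),[np.linalg.norm(w[i]-w[i-1]).round(1) for i in range(4)],
 "ang",[np.degrees(np.arctan2(*(w[a]-w[b])[::-1])).round(1) for a,b in((0,3),(1,2),(0,1))])
cs=np.array([[182,190],[92,302],[382,435],[458,318]])/6+[195,235]
w=onz(S,cs,.034)[:,:2]*1000;print("side corners",w.round(1).tolist(),"ctr",w.mean(0).round(1),[np.linalg.norm(w[i]-w[i-1]).round(1) for i in range(4)],"ang",[np.degrees(np.arctan2(*(w[a]-w[b])[::-1])).round(1) for a,b in((0,3),(1,2),(1,0))])
# insert centre (dark blob in white face)
for c,box,k in((T,(135,152,162,178),110),(S,(215,270,242,292),110)):
    g=cv2.cvtColor(c["img"],cv2.COLOR_RGB2GRAY)
    x0,y0,x1,y1=box
    for q in blobs(cv2.inRange(g,0,130),box)[:2]:
        print("insert",rect(c,q,.034),cv2.boundingRect(q))
# riser top corners
rt=np.array([[370,297],[310,455]])/8+[105,145];rs=np.array([[252,348],[380,418],[440,290]])/6+[195,235]
print("riser",(onz(T,rt,.056)*1000).round(1)[:,:2].tolist(),"side",(onz(S,np.array([[252,330],[378,395],[438,288]])/6+[195,235],.056)*1000).round(1)[:,:2].tolist())
g=cv2.cvtColor(T["img"],cv2.COLOR_RGB2GRAY);gs=cv2.cvtColor(S["img"],cv2.COLOR_RGB2GRAY)
for th in(160,190,215):
  for n,c,gg,box,z in(("tray",T,g,(225,125,272,170),.012),("rack",T,g,(262,155,318,208),.014),("standT",T,cv2.GaussianBlur(g,(3,3),0),(350,152,390,216),.006),("rackS",S,gs,(244,174,294,210),.014)):
    m=cv2.threshold(gg,th-(45 if n=="standT" else 20 if n=="rackS" else 0),255,0)[1]
    for q in blobs(cv2.morphologyEx(m,cv2.MORPH_CLOSE,np.ones((3,3))),box)[:1]: print(th,n,rect(c,q,z),cv2.boundingRect(q))
# rest dark, post
for c,gg,box in((T,g,(356,156,386,214)),):
    for q in blobs(cv2.inRange(gg,0,50),box)[:1]: print("rest",rect(c,q,.012))
    for q in blobs(cv2.inRange(gg,150,255),(365,162,382,178),4)[:2]: print("post",rect(c,q,.036),cv2.boundingRect(q))
a=np.array(blobs(blue(T),(100,160,150,200))[0]);b=blobs(blue(S),(230,240,280,275))[0]
# cap top centre from side: topmost ellipse center approx
print("cap z.161 T",onz(T,a,.161).mean(0).round(4))
p=(np.array([342,108])/6+[195,235]);print("side cap top",onz(S,p,.161).round(4),tri(T,a.mean(0),S,p))
```

```text
carrier top corners [[663.5, 304.3], [642.5, 243.2], [526.2, 283.9], [547.3, 344.5]] ctr [594.9 294. ] [np.float64(123.0), np.float64(64.6), np.float64(123.2), np.float64(64.2)] ang [np.float64(-19.1), np.float64(-19.3), np.float64(71.0)]
side corners [[639.3, 246.5], [658.8, 304.0], [541.8, 341.2], [523.5, 287.0]] ctr [590.9 294.7] [np.float64(122.6), np.float64(60.7), np.float64(122.8), np.float64(57.2)] ang [np.float64(-19.3), np.float64(-17.6), np.float64(71.2)]
insert (array([624.2, 285.4]), array([43.3, 43.2]), np.float32(47.6)) (140, 157, 18, 18)
insert (array([643. , 315.9]), array([34.2, 13. ]), np.float32(4.0)) (135, 152, 6, 14)
insert (array([623.1, 285.3]), array([45.2, 44.8]), np.float32(13.1)) (218, 273, 21, 17)
riser [[578.4, 269.5], [528.6, 285.0]] side [[592.8, 321.3], [543.3, 340.2], [530.5, 291.4]]
160 tray (array([683.7,  34.9]), array([87.3, 89.5]), np.float32(99.3)) (229, 129, 38, 37)
160 rack (array([594.3, -76. ]), array([101.7,  95.4]), np.float32(70.6)) (265, 158, 50, 47)
160 standT (array([ 591.7, -287.5]), array([153.8,  90.9]), np.float32(0.3)) (353, 155,
[... 317 characters left out ...]
4.7]), array([ 81.6, 148.5]), np.float32(178.6)) (354, 156, 33, 58)
215 tray (array([683.5,  34.8]), array([86.2, 88.6]), np.float32(99.3)) (229, 129, 38, 37)
215 rack (array([594.5, -76.2]), array([100.3,  93.9]), np.float32(70.0)) (265, 158, 49, 47)
215 standT (array([ 592.9, -284.5]), array([ 77.7, 145. ]), np.float32(179.0)) (355, 156, 31, 57)
rest (array([ 590. , -284.4]), array([ 43.6, 113. ]), np.float32(179.1))
post (array([ 623. , -285.2]), array([10.3, 15.1]), np.float32(91.0)) (370, 168, 7, 5)
cap z.161 T [0.5635 0.3037 0.161 ]
side cap top [[0.5618 0.3036 0.161 ]] (array([0.56262792, 0.30354383, 0.16108953]), [np.float64(0.0008668667352561344), np.float64(0.0008668667352564805)])
```

```bash
cat > plan.py <<'E'
import numpy as np,sys
from scipy.spatial.transform import Rotation as Ro
from plant import ctrl
# usage: plan.py theta x y z [x y z ...] (deg, mm): turn first, then shifts, in tool axes cm
a=list(map(float,sys.argv[1:]));s=ctrl.get_state();R0=Ro.from_quat(s["tcp_rot"])
t=np.radians(a[0]);Rt=Ro.from_matrix(np.array([[np.cos(t),np.sin(t),0],[np.sin(t),-np.cos(t),0],[0,0,-1]]).T)
p=np.array(s["eef_pos"])*100
print("t",s["time"],"p",(p*10).round(1),"theta",np.degrees(np.arctan2(*R0.as_matrix()[:2,0][::-1])).round(1),"open",round(s["opening"],3),"F",np.round(s["contact_force"],1),"ff",round(s["finger_force"],1),"q",np.round(s["qpos"],2))
print("turn",(R0.inv()*Rt).as_rotvec().round(4))
for w in np.array(a[1:]).reshape(-1,3)/10:
    d=Rt.inv().apply(w-p);print("shift",d.round(2),"rows>=",int(np.ceil(np.linalg.norm(d)/5)));p=w
E
python3 plan.py -19 550 -100 260 563 304 240 563 304 142
```

```text
t 0.3 p [ 243.9 -629.1  230.8] theta 21.2 open 1.0 F [ 0.6  0.5 -0.6] ff 0.0 q [-1.35  0.29  1.58  0.    1.28 -0.15]
turn [-9.000e-04  2.000e-04  7.014e-01]
shift [ 11.71 -60.    -2.92] rows>= 13
shift [-11.92 -38.62   2.  ] rows>= 9
shift [0.  0.  9.8] rows>= 2
```

>>> send_rows(
  series=[
    [[0,0,0,0,0,0.175,1],[0,0,0,0,0,0.175,1],[0,0,0,0,0,0.175,1],[0,0,0,0,0,0.176,1],[0.78,-4,-0.2,0,0,0,1],[0.78,-4,-0.2,0,0,0,1],[0.78,-4,-0.2,0,0,0,1],[0.78,-4,-0.2,0,0,0,1],[0.78,-4,-0.2,0,0,0,1],[0.78,-4,-0.2,0,0,0,1]],
  ],
)

```text
time: 1.55
eef_pos: [0.3668, -0.4164, 0.2435]
tcp_rot: [0.986, -0.165, 0.0, 0.0]
contact_force: [0.5, -0.8, -0.3]
opening: 0.998
finger_force: 0.0
```

>>> send_rows(
  series=[
    [[0.78,-4,-0.2,0,0,0,1],[0.78,-4,-0.2,0,0,0,1],[0.78,-4,-0.2,0,0,0,1],[0.78,-4,-0.2,0,0,0,1],[0.78,-4,-0.2,0,0,0,1],[0.78,-4,-0.2,0,0,0,1],[0.78,-4,-0.2,0,0,0,1],[0.78,-4,-0.2,0,0,0,1],[0.78,-4,-0.2,0,0,0,1],[0,0,0,0,0,0,1]],
  ],
)

```text
time: 2.8
eef_pos: [0.5505, -0.098, 0.2615]
tcp_rot: [0.987, -0.163, 0.0, -0.0]
contact_force: [-0.1, 0.5, 0.2]
opening: 1.003
finger_force: 0.0
```

>>> send_rows(
  series=[
    [[-1.32,-4.3,0.2,0,0,0,1],[-1.32,-4.3,0.2,0,0,0,1],[-1.32,-4.3,0.2,0,0,0,1],[-1.32,-4.3,0.2,0,0,0,1],[-1.32,-4.3,0.2,0,0,0,1],[-1.32,-4.3,0.2,0,0,0,1],[-1.32,-4.3,0.2,0,0,0,1],[-1.32,-4.3,0.2,0,0,0,1],[-1.32,-4.2,0.2,0,0,0,1],[0,0,0,0,0,0,1]],
  ],
)

```text
time: 4.05
eef_pos: [0.5626, 0.305, 0.2427]
tcp_rot: [0.987, -0.163, -0.0, 0.0]
contact_force: [-0.2, -0.5, -0.0]
opening: 1.0
finger_force: 0.0
```

```bash
python3 plan.py -19 563 304 142
```

```text
t 4.05 p [562.6 305.  242.7] theta -18.8 open 1.0 F [-0.2 -0.5 -0. ] ff 0.0 q [ 0.34  0.2   1.66 -0.    1.28  2.24]
turn [0.0006 0.0006 0.0033]
shift [ 0.07  0.08 10.07] rows>= 3
```

>>> send_rows(
  series=[
    [[0.05,0.05,3.4,0,0,0,1],[0,0,3.4,0,0,0,1],[0,0,2.2,0,0,0,1],[0,0,1.0,0,0,0,1],[0,0,0,0,0,0,1],[0,0,0,0,0,0,0.2],[0,0,0,0,0,0,0.2],[0,0,0,0,0,0,0.2]],
  ],
  force=40,
)

```text
time: 5.05
eef_pos: [0.5636, 0.3032, 0.1442]
tcp_rot: [0.986, -0.165, 0.001, -0.0]
contact_force: [0.1, -0.4, -0.2]
opening: 0.6
finger_force: 0.0
```

Run:
```python
from h import *
S=cam("side");T=cam("top")
a=cv2.resize(S["img"][185:285,210:310],(500,500),interpolation=2)
b=cv2.resize(T["img"][130:230,80:180],(300,300),interpolation=2)
o=np.zeros((500,800,3),np.uint8);o[:,:500]=a;o[:300,500:]=b;cv2.imwrite("pics/g1.png",o[:,:,::-1])
```

```text
(no output)
```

View pics/g1.png

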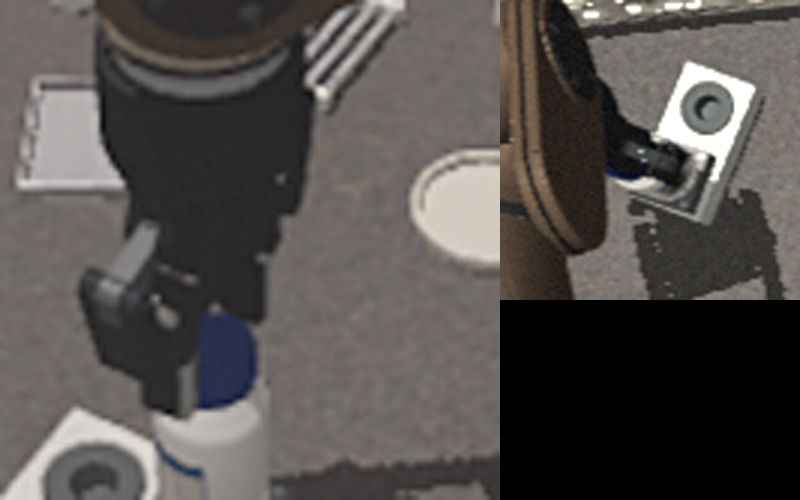

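The near fingertip ends at the cap's lower edge, around (175,410), so the height is right. I'll close and lift.

>>> send_rows(
  series=[
    [[0,0,0,0,0,0,-0.2],[0,0,0,0,0,0,-0.4],[0,0,0,0,0,0,-0.4],[0,0,0,0,0,0,-0.4],[0,0,0,0,0,0,-0.4],[0,0,-1,0,0,0,-0.4],[0,0,-3,0,0,0,-0.4],[0,0,-3,0,0,0,-0.4],[0,0,-3,0,0,0,-0.4],[0,0,0,0,0,0,-0.4]],
  ],
)

```text
time: 6.4
eef_pos: [0.5644, 0.3033, 0.2463]
tcp_rot: [0.986, -0.165, 0.002, -0.001]
contact_force: [-0.2, -0.6, -1.7]
opening: 0.441
finger_force: 40.3
```

```bash
python3 plan.py -19 465.5 54 243 465.5 54 94
```

```text
t 6.4 p [564.4 303.3 246.3] theta -19.0 open 0.441 F [-0.2 -0.6 -1.7] ff 40.3 q [ 0.34  0.2   1.65 -0.    1.28  2.24]
turn [-0.0031 -0.0044  0.0004]
shift [-1.24 26.79  0.33] rows>= 6
shift [ 0.   0.  14.9] rows>= 3
```

>>> send_rows(
  series=[
    [[-0.14,2,0,0,0,0,-0.4],[-0.14,3,0,0,0,0,-0.4],[-0.14,3.2,0,0,0,0,-0.4],[-0.14,3.2,0,0,0,0,-0.4],[-0.14,3.2,0,0,0,0,-0.4],[-0.14,3.2,0,0,0,0,-0.4],[-0.14,3.2,0,0,0,0,-0.4],[-0.14,3,0,0,0,0,-0.4],[-0.12,2.8,0,0,0,0,-0.4],[0,0,0,0,0,0,-0.4]],
  ],
)

```text
time: 7.65
eef_pos: [0.4629, 0.0526, 0.2412]
tcp_rot: [0.986, -0.166, -0.002, 0.0]
contact_force: [0.2, 0.4, -1.3]
opening: 0.443
finger_force: 40.6
```

>>> send_rows(
  series=[
    [[0,0,2,0,0,0,-0.4],[0,0,3,0,0,0,-0.4],[0,0,3,0,0,0,-0.4],[0,0,3,0,0,0,-0.4],[0,0,2,0,0,0,-0.4],[0,0,1,0,0,0,-0.4],[0,0,0.5,0,0,0,-0.4],[0,0,0,0,0,0,-0.4],[0,0,0,0,0,0,-0.4]],
  ],
)

```text
time: 8.78
eef_pos: [0.4651, 0.0536, 0.0992]
tcp_rot: [0.986, -0.165, 0.001, -0.0]
contact_force: [0.7, -0.5, -2.6]
opening: 0.444
finger_force: 40.6
```

```bash
python3 plan.py -19 465.5 54 94;python3 - <<'E'
from h import *
S=cam("side");T=cam("top")
a=cv2.resize(S["img"][160:260,260:360],(500,500),interpolation=2)
b=cv2.resize(T["img"][180:280,180:280],(300,300),interpolation=2)
o=np.zeros((500,800,3),np.uint8);o[:,:500]=a;o[:300,500:]=b;cv2.imwrite("pics/g2.png",o[:,:,::-1])
E
```

```text
t 8.775 p [465.1  53.6  99.2] theta -19.0 open 0.444 F [ 0.7 -0.5 -2.6] ff 40.6 q [-0.1  -0.02  2.18  0.    0.98  1.8 ]
turn [-0.0005 -0.0017  0.0004]
shift [ 0.03 -0.05  0.52] rows>= 1
```

View pics/g2.png

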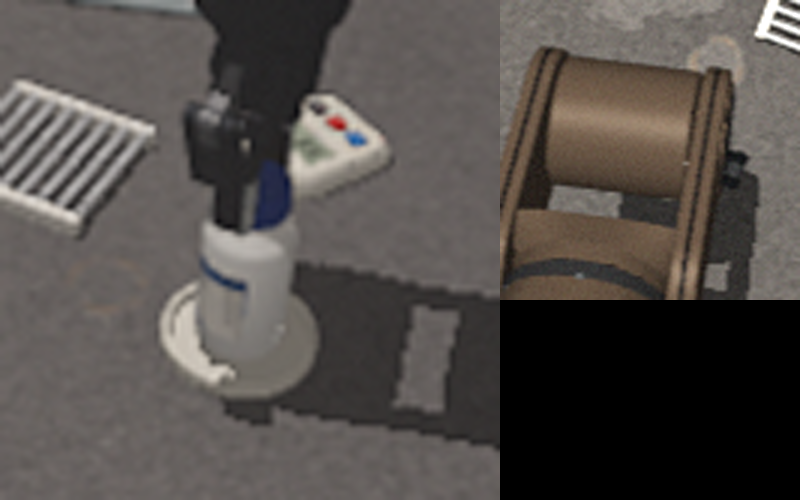

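The bottle hangs upright over the middle of the dish, at about (245,340). I'll lower the last 6 mm.

>>> send_rows(
  series=[
    [[0,0,0.3,0,0,0,-0.4],[0,0,0.2,0,0,0,-0.4],[0,0,0.1,0,0,0,-0.4],[0,0,0,0,0,0,-0.4]],
  ],
)

```text
time: 9.38
eef_pos: [0.4647, 0.0535, 0.0928]
tcp_rot: [0.986, -0.165, 0.0, 0.0]
contact_force: [-0.8, -0.4, 1.7]
opening: 0.442
finger_force: 41.0
```

```bash
python3 plan.py -19 465.5 54 92
```

```text
t 9.375 p [464.7  53.5  92.8] theta -19.0 open 0.442 F [-0.8 -0.4  1.7] ff 41.0 q [-0.1  -0.01  2.18 -0.    0.97  1.8 ]
turn [ 0.0001 -0.0005  0.0005]
shift [ 0.06 -0.07  0.08] rows>= 1
```

>>> send_rows(
  series=[
    [[0,0,0,0,0,0,-0.2],[0,0,0,0,0,0,0],[0,0,0,0,0,0,0.6],[0,0,0,0,0,0,0.8],[0,0,-2,0,0,0,1],[0,0,-4,0,0,0,1],[0,0,-5,0,0,0,1],[0,0,-4,0,0,0,1],[0,0,0,0,0,0,1]],
  ],
)

```text
time: 10.5
eef_pos: [0.4665, 0.0534, 0.2467]
tcp_rot: [0.986, -0.165, 0.004, -0.0]
contact_force: [0.6, 0.2, -0.6]
opening: 1.001
finger_force: 0.0
```

```bash
python3 plan.py -19 562 304.5 160 562 304.5 39
```

```text
t 10.5 p [466.5  53.4 246.7] theta -19.0 open 1.001 F [ 0.6  0.2 -0.6] ff 0.0 q [-0.1  -0.2   2.05  0.    1.28  1.8 ]
turn [-0.002  -0.0084  0.0005]
shift [  0.85 -26.85   8.67] rows>= 6
shift [ 0.   0.  12.1] rows>= 3
```

>>> send_rows(
  series=[
    [[0.1,-2,0,0,0,0,1],[0.1,-3,0.5,0,0,0,1],[0.1,-3.2,1,0,0,0,1],[0.1,-3.2,1.2,0,0,0,1],[0.1,-3.2,1.2,0,0,0,1],[0.1,-3.2,1.2,0,0,0,1],[0.1,-3.2,1.2,0,0,0,1],[0.1,-3,1.2,0,0,0,1],[0.05,-2.85,1.2,0,0,0,1],[0,0,0,0,0,0,1]],
  ],
)

```text
time: 11.75
eef_pos: [0.5581, 0.3054, 0.1519]
tcp_rot: [0.986, -0.164, -0.002, 0.001]
contact_force: [0.1, -0.5, 0.8]
opening: 1.001
finger_force: 0.0
```

```bash
python3 plan.py -19 562 304.5 39;python3 - <<'E'
from h import *
S=cam("side");T=cam("top")
a=cv2.resize(S["img"][230:330,195:295],(500,500),interpolation=2)
b=cv2.resize(S["img"][140:260,210:330],(300,300),interpolation=2)
o=np.zeros((500,800,3),np.uint8);o[:,:500]=a;o[:300,500:]=b;cv2.imwrite("pics/g3.png",o[:,:,::-1])
E
```

```text
t 11.75 p [558.1 305.4 151.9] theta -18.9 open 1.001 F [ 0.1 -0.5  0.8] ff 0.0 q [ 0.34  0.28  1.74 -0.    1.13  2.24]
turn [0.0034 0.0043 0.0024]
shift [ 0.39 -0.04 11.29] rows>= 3
```

View pics/g3.png

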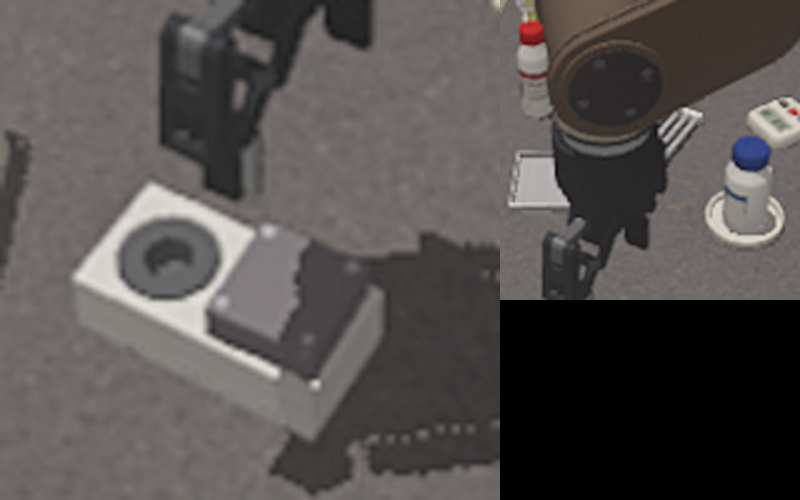

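The bottle stands in the dish and the riser is bare. Its top corners are near (210,302), (266,226), (372,268) and (308,352).

Run:
```python
from h import *
S=cam("side")
w=onz(S,np.array([[210,302],[266,226],[372,268],[308,352]])/5+[195,230],.056)[:,:2]*1000
print(w.round(1).tolist(),w.mean(0),[np.linalg.norm(w[i]-w[i-1]).round(1) for i in range(4)],[np.degrees(np.arctan2(*(w[a]-w[b])[::-1])).round(1) for a,b in((0,3),(1,2),(0,1),(3,2))])
```

```text
[[592.5, 322.3], [577.4, 278.3], [527.2, 292.5], [546.4, 339.6]] [560.86788876 308.1895716 ] [np.float64(49.3), np.float64(46.5), np.float64(52.2), np.float64(50.9)] [np.float64(-20.6), np.float64(-15.7), np.float64(71.0), np.float64(67.9)]
```

>>> send_rows(
  series=[
    [[0.3,0,3,0,0,0,1],[0,0,3,0,0,0,1],[0,0,3,0,0,0,1],[0,0,1.5,0,0,0,1],[0,0,0.6,0,0,0,1],[0,0,0,0,0,0,0.7],[0,0,0,0,0,0,0.7],[0,0,0,0,0,0,0.7]],
  ],
)

```text
time: 12.9
eef_pos: [0.5632, 0.3041, 0.0455]
tcp_rot: [0.986, -0.165, 0.001, -0.0]
contact_force: [0.1, 0.3, -0.3]
opening: 0.848
finger_force: 0.0
```

```bash
python3 plan.py -19 562 304.5 39
```

```text
t 12.9 p [563.2 304.1  45.5] theta -19.0 open 0.848 F [ 0.1  0.3 -0.3] ff 0.0 q [ 0.34  0.42  1.78 -0.    0.95  2.24]
turn [-0.0012 -0.0016  0.0005]
shift [-0.13  0.    0.65] rows>= 1
```

>>> send_rows(
  series=[
    [[-0.1,0,0.6,0,0,0,0.7],[0,0,0,0,0,0,0.4],[0,0,0,0,0,0,0.1],[0,0,0,0,0,0,-0.2],[0,0,0,0,0,0,-0.2],[0,0,0,0,0,0,-0.2],[0,0,0,0,0,0,-0.2]],
  ],
  force=40,
)

```text
time: 13.78
eef_pos: [0.5615, 0.3041, 0.0382]
tcp_rot: [0.986, -0.165, -0.0, 0.0]
contact_force: [0.5, 0.2, 0.2]
opening: 0.62
finger_force: 44.6
```

```bash
python3 plan.py -19 562 304.5 39
python3 - <<'E'
from h import *
S=cam("side")
cv2.imwrite("pics/g4.png",cv2.resize(S["img"][230:330,195:295],(500,500),interpolation=2)[:,:,::-1])
E
```

```text
t 13.775 p [561.5 304.1  38.2] theta -19.0 open 0.62 F [0.5 0.2 0.2] ff 44.6 q [0.34 0.42 1.78 0.   0.94 2.24]
turn [0.0001 0.0001 0.0003]
shift [ 0.03 -0.05 -0.08] rows>= 1
```

View pics/g4.png

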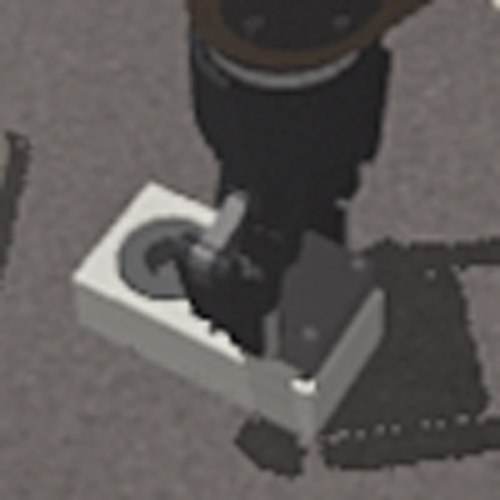

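The fingers hold the riser, with opening 0.62 (about 53 mm) and tips near (270,350) above the carrier top. Lifting.

>>> send_rows(
  series=[
    [[0,0,-0.5,0,0,0,-0.2],[0,0,-2,0,0,0,-0.2],[0,0,-3,0,0,0,-0.2],[0,0,-3,0,0,0,-0.2],[0,0,-2.5,0,0,0,-0.2],[0,0,-1,0,0,-0.164,-0.2],[0,0,0,0,0,-0.165,-0.2],[0,0,0,0,0,-0.165,-0.2],[0,0,0,0,0,0,-0.2],[0,0,0,0,0,0,-0.2]],
  ],
)

```text
time: 15.08
eef_pos: [0.5618, 0.3042, 0.1592]
tcp_rot: [0.997, 0.08, 0.0, -0.0]
contact_force: [0.5, 0.3, -2.3]
opening: 0.622
finger_force: 44.5
```

```bash
python3 plan.py 9.3 682.5 34.5 155 682.5 34.5 10
```

```text
t 15.075 p [561.8 304.2 159.2] theta 9.2 open 0.622 F [ 0.5  0.3 -2.3] ff 44.5 q [ 0.34  0.27  1.73 -0.    1.14  1.75]
turn [-0.0002 -0.001  -0.0018]
shift [ 7.56 28.56  0.42] rows>= 6
shift [ 0.   0.  14.5] rows>= 3
```

>>> send_rows(
  series=[
    [[0.55,2.1,0,0,0,0,-0.2],[0.85,3.2,0,0,0,0,-0.2],[0.9,3.4,0,0,0,0,-0.2],[0.9,3.4,0,0,0,0,-0.2],[0.9,3.4,0,0,0,0,-0.2],[0.9,3.4,0,0,0,0,-0.2],[0.9,3.4,0,0,0,0,-0.2],[0.85,3.2,0,0,0,0,-0.2],[0.8,3.05,0.4,0,0,0,-0.2],[0,0,0,0,0,0,-0.2]],
  ],
)

```text
time: 16.32
eef_pos: [0.6828, 0.0311, 0.1538]
tcp_rot: [0.997, 0.079, -0.0, 0.0]
contact_force: [-0.5, 0.7, -1.7]
opening: 0.62
finger_force: 44.5
```

>>> send_rows(
  series=[
    [[0,0,2,0,0,0,-0.2],[0,0,3,0,0,0,-0.2],[0,0,3,0,0,0,-0.2],[0,0,2.5,0,0,0,-0.2],[0,0,1.5,0,0,0,-0.2],[0,0,0,0,0,0,-0.2],[0,0,0,0,0,0,-0.2]],
  ],
)

```text
time: 17.2
eef_pos: [0.6831, 0.0348, 0.0354]
tcp_rot: [0.997, 0.082, 0.001, 0.0]
contact_force: [0.5, -0.5, -0.9]
opening: 0.621
finger_force: 44.4
```

```bash
python3 plan.py 9.3 682.5 34.5 10
python3 - <<'E'
from h import *
S=cam("side");T=cam("top")
a=cv2.resize(S["img"][160:240,190:270],(480,480),interpolation=2)
b=cv2.resize(T["img"][100:180,210:290],(320,320),interpolation=2)
o=np.zeros((480,800,3),np.uint8);o[:,:480]=a;o[:320,480:]=b;cv2.imwrite("pics/g5.png",o[:,:,::-1])
E
```

```text
t 17.2 p [683.1  34.8  35.4] theta 9.4 open 0.621 F [ 0.5 -0.5 -0.9] ff 44.4 q [-0.1   0.51  1.66  0.    0.96  1.31]
turn [ 0.0005 -0.0019  0.0009]
shift [-0.07  0.02  2.54] rows>= 1
```

View pics/g5.png

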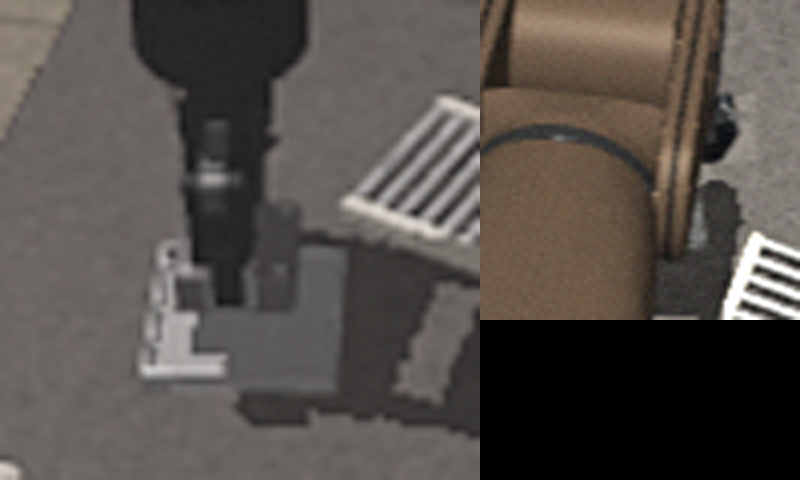

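The riser hangs aligned over the tray; its top edge spans about (178,270) to (300,310). Lowering.

>>> send_rows(
  series=[
    [[0,0,1.2,0,0,0,-0.2],[0,0,0.7,0,0,0,-0.2],[0,0,0.4,0,0,0,-0.2],[0,0,0.15,0,0,0,-0.2],[0,0,0.1,0,0,0,-0.2],[0,0,0,0,0,0,-0.2]],
  ],
)

```text
time: 18.05
eef_pos: [0.6827, 0.0346, 0.0093]
tcp_rot: [0.997, 0.081, 0.0, 0.0]
contact_force: [-1.4, 0.4, 1.4]
opening: 0.623
finger_force: 44.5
```

```bash
python3 plan.py 9.3 682.5 34.5 9
```

```text
t 18.05 p [682.7  34.6   9.3] theta 9.3 open 0.623 F [-1.4  0.4  1.4] ff 44.5 q [-0.1   0.55  1.67 -0.    0.93  1.31]
turn [ 0.0002 -0.0007  0.0005]
shift [-0.02  0.    0.03] rows>= 1
```

>>> send_rows(
  series=[
    [[0,0,0,0,0,0,0.4],[0,0,0,0,0,0,0.45],[0,0,0,0,0,0,0.45],[0,0,-1,0,0,0,0.45],[0,0,-2,0,0,0,0.6],[0,0,-4,0,0,0,1],[0,0,-5,0,0,0,1],[0,0,-3,0,0,0,1],[0,0,0,0,0,0,1]],
  ],
)

```text
time: 19.18
eef_pos: [0.685, 0.0344, 0.1651]
tcp_rot: [0.997, 0.081, 0.005, 0.001]
contact_force: [0.1, -0.6, 0.7]
opening: 0.998
finger_force: 0.0
```

```bash
python3 plan.py -19 593 294.5 140 593 294.5 7
```

```text
t 19.175 p [685.   34.4 165.1] theta 9.3 open 0.998 F [ 0.1 -0.6  0.7] ff 0.0 q [-0.1   0.36  1.61  0.    1.16  1.31]
turn [ 1.000e-04 -1.010e-02  4.945e-01]
shift [-17.17 -21.59   2.51] rows>= 6
shift [ 0.   0.  13.3] rows>= 3
```

>>> send_rows(
  series=[
    [[0,0,0,0,0,0.165,1],[0,0,0,0,0,0.165,1],[0,0,0,0,0,0.165,1]],
  ],
)

```text
time: 19.55
eef_pos: [0.6814, 0.0347, 0.1574]
tcp_rot: [0.986, -0.168, -0.001, 0.0]
contact_force: [-0.1, 0.5, 0.7]
opening: 0.998
finger_force: 0.0
```

```bash
python3 plan.py -19 593 294.5 140 593 294.5 7
python3 - <<'E'
from h import *
T=cam("top");S=cam("side")
for n,c,box,th in(("T",T,(110,145,172,210),(190,215)),("S",S,(200,255,280,320),(170,190,))):
    g=cv2.cvtColor(c["img"],cv2.COLOR_RGB2GRAY)
    for t in th:
        m=cv2.threshold(g,t,255,0)[1]
        for q in blobs(m,box)[:1]: print(n,t,rect(c,q,.034))
    x=[q for q in blobs(cv2.inRange(g,0,130),(135,152,165,180) if n=="T" else (210,265,250,295))][:2]
    for q in x: print("insert",rect(c,q,.034))
o=np.zeros((480,800,3),np.uint8);o[:,:400]=cv2.resize(S["img"][240:330,200:275],(400,480),interpolation=2);o[:,400:]=cv2.resize(T["img"][140:212,110:170],(400,480),interpolation=2);cv2.imwrite("pics/g6.png",o[:,:,::-1])
E
```

```text
t 19.55 p [681.4  34.7 157.4] theta -19.3 open 0.998 F [-0.1  0.5  0.7] ff 0.0 q [-0.1   0.37  1.61  0.    1.16  1.81]
turn [ 0.0006  0.0024 -0.0061]
shift [-16.82 -21.69   1.74] rows>= 6
shift [ 0.   0.  13.3] rows>= 3
T 190 (array([595.9, 296.2]), array([ 64.5, 126. ]), np.float32(160.7))
T 215 (array([595.7, 296.2]), array([ 64.4, 125. ]), np.float32(160.8))
insert (array([623.5, 285. ]), array([41.8, 41.7]), np.float32(1.1))
insert (array([612.4, 253.4]), array([44.2, 18. ]), np.float32(1.1))
S 170 (array([592.6, 294.6]), array([ 61.5, 123.3]), np.float32(160.4))
S 190 (array([592.9, 294.9]), array([ 59.7, 122.1]), np.float32(161.0))
insert (array([625. , 260.3]), array([91., 52.]), np.float32(16.2))
insert (array([622.7, 286.4]), array([45.4, 41.6]), np.float32(10.2))
```

View pics/g6.png

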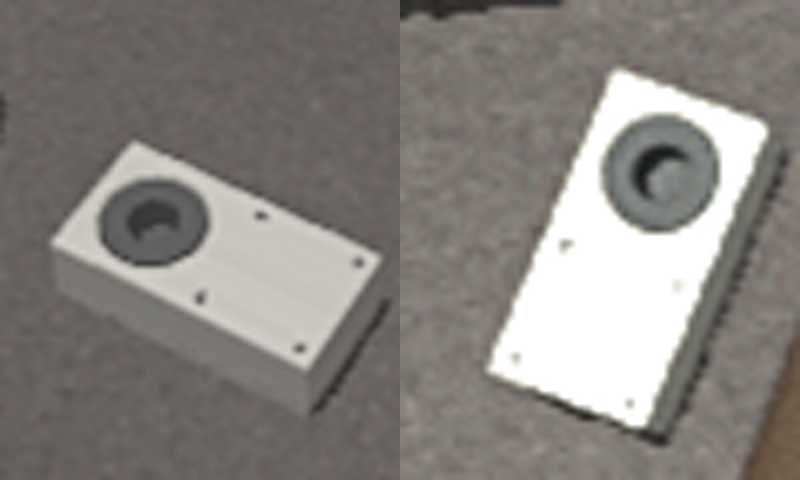

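The carrier is bare and both views agree: centre (594,295.5), yaw -19.2°.

>>> send_rows(
  series=[
    [[-1.3,-1.7,0,0,0,0,1],[-1.9,-2.5,0,0,0,0,1],[-2,-2.6,0.2,0,0,0,1],[-2,-2.6,0.3,0,0,0,1],[-2,-2.6,0.3,0,0,0,1],[-2,-2.6,0.3,0,0,0,1],[-2,-2.6,0.3,0,0,0,1],[-1.9,-2.5,0.3,0,0,0,1],[-1.66,-2.12,0,0,0,0,1],[0,0,0,0,0,0,1]],
  ],
)

```text
time: 20.9
eef_pos: [0.5932, 0.2982, 0.1414]
tcp_rot: [0.987, -0.163, -0.001, 0.0]
contact_force: [-1.2, -0.1, -0.9]
opening: 1.001
finger_force: 0.0
```

>>> send_rows(
  series=[
    [[0,0,2,0,0,0,1],[0,0,2.5,0,0,0,1],[0,0,2,0,0,0,1],[0,0,1,0,0,0,1],[0,0,0,0,0,0,1],[0,0,0,0,0,0,1]],
  ],
)

```text
time: 21.65
eef_pos: [0.5959, 0.2957, 0.0678]
tcp_rot: [0.986, -0.165, 0.001, -0.0]
contact_force: [-0.2, 0.6, -0.7]
opening: 1.001
finger_force: 0.0
```

```bash
python3 plan.py -19.1 594 295.5 7
```

```text
t 21.65 p [595.9 295.7  67.8] theta -19.0 open 1.001 F [-0.2  0.6 -0.7] ff 0.0 q [ 0.31  0.43  1.71 -0.    1.    2.21]
turn [-0.0011 -0.0014  0.001 ]
shift [-0.17  0.08  6.08] rows>= 2
```

>>> send_rows(
  series=[
    [[-0.15,0.05,2,0,0,0,1],[0,0,2,0,0,0,1],[0,0,1.4,0,0,0,1],[0,0,0.6,0,0,0,1],[0,0,0,0,0,0,1],[0,0,0,0,0,0,0.6],[0,0,0,0,0,0,0.2],[0,0,0,0,0,0,0],[0,0,0,0,0,0,0],[0,0,0,0,0,0,0]],
  ],
  force=90,
)

```text
time: 22.9
eef_pos: [0.5945, 0.2959, 0.0083]
tcp_rot: [0.986, -0.165, 0.001, -0.001]
contact_force: [0.3, 1.4, 4.5]
opening: 0.706
finger_force: 99.2
```

```bash
python3 plan.py -19.1 594 295.5 7
```

```text
t 22.9 p [594.5 295.9   8.3] theta -19.0 open 0.706 F [0.3 1.4 4.5] ff 99.2 q [0.31 0.51 1.72 0.   0.91 2.21]
turn [-0.0015 -0.0019  0.0012]
shift [-0.04  0.06  0.13] rows>= 1
```

>>> send_rows(
  series=[
    [[0,0,-0.5,0,0,0,0],[0,0,-1.5,0,0,0,0],[0,0,-3,0,0,0,0],[0,0,-4,0,0,0,0],[0,0,-4,0,0,0,0],[0,0,-2.5,0,0,0,0],[0,0,-1,0,0,-0.106,0],[0,0,0,0,0,-0.106,0],[0,0,0,0,0,-0.106,0],[0,0,0,0,0,0,0]],
  ],
)

```text
time: 24.15
eef_pos: [0.5926, 0.2953, 0.1711]
tcp_rot: [1.0, -0.008, -0.001, 0.0]
contact_force: [0.4, 0.6, -5.7]
opening: 0.707
finger_force: 98.8
```

```bash
python3 plan.py -0.8 591.5 -284.8 170
```

```text
t 24.15 p [592.6 295.3 171.1] theta -0.9 open 0.707 F [ 0.4  0.6 -5.7] ff 98.8 q [0.31 0.31 1.66 0.   1.17 1.9 ]
turn [ 0.0006  0.0019 -0.0014]
shift [ 0.7  58.    0.11] rows>= 12
```

>>> send_rows(
  series=[
    [[0.05,2,0,0,0,0,0],[0.05,3,0,0,0,0,0],[0.05,4,0,0,0,0,0],[0.05,4,0,0,0,0,0],[0.05,4,0,0,0,0,0],[0.05,4,0,0,0,0,0],[0.05,4,0,0,0,0,0],[0.05,4,0,0,0,0,0],[0.05,4,0,0,0,0,0],[0.05,4,0,0,0,0,0]],
  ],
)

```text
time: 25.4
eef_pos: [0.5924, -0.0766, 0.1718]
tcp_rot: [1.0, -0.008, -0.0, 0.0]
contact_force: [1.0, -0.4, -4.4]
opening: 0.704
finger_force: 98.8
```

>>> send_rows(
  series=[
    [[0.05,4,0,0,0,0,0],[0.05,4,0,0,0,0,0],[0.05,4,0,0,0,0,0],[0.05,3.5,0,0,0,0,0],[0,3,0,0,0,0,0],[0,2,0,0,0,0,0],[0,0.5,0,0,0,0,0],[0,0,0,0,0,0,0],[0,0,0,0,0,0,0]],
  ],
)

```text
time: 26.52
eef_pos: [0.5923, -0.2833, 0.1717]
tcp_rot: [1.0, -0.007, -0.0, -0.0]
contact_force: [-1.0, 0.3, -4.5]
opening: 0.703
finger_force: 98.8
```

```bash
python3 plan.py -0.8 591.5 -284.8 70
```

```text
t 26.525 p [ 592.3 -283.3  171.7] theta -0.8 open 0.703 F [-1.   0.3 -4.5] ff 98.8 q [-0.6   0.3   1.67  0.    1.17  0.98]
turn [-0.0007  0.0004  0.0007]
shift [-0.08  0.15 10.17] rows>= 3
```

>>> send_rows(
  series=[
    [[-0.05,0.1,2,0,0,0,0],[0,0,3,0,0,0,0],[0,0,3,0,0,0,0],[0,0,2,0,0,0,0],[0,0,1,0,0,0,0],[0,0,0,0,0,0,0],[0,0,0,0,0,0,0],[0,0,0,0,0,0,0]],
  ],
)

```text
time: 27.52
eef_pos: [0.5926, -0.2861, 0.0634]
tcp_rot: [1.0, -0.007, 0.001, 0.001]
contact_force: [-0.0, 0.4, -5.6]
opening: 0.7
finger_force: 98.9
```

```bash
python3 plan.py -0.8 591.5 -284.8 20.3
python3 - <<'E'
from h import *
S=cam("side");T=cam("top")
o=np.zeros((500,800,3),np.uint8);o[:450]=cv2.resize(np.hstack([S["img"][100:190,240:320],T["img"][140:230,340:420]]),(800,450),interpolation=2);cv2.imwrite("pics/g7.png",o[:,:,::-1])
E
```

```text
t 27.525 p [ 592.6 -286.1   63.4] theta -0.8 open 0.7 F [-0.   0.4 -5.6] ff 98.9 q [-0.6   0.42  1.73 -0.    0.99  0.98]
turn [ 0.0015 -0.0023 -0.0002]
shift [-0.11 -0.13  4.31] rows>= 1
```

View pics/g7.png

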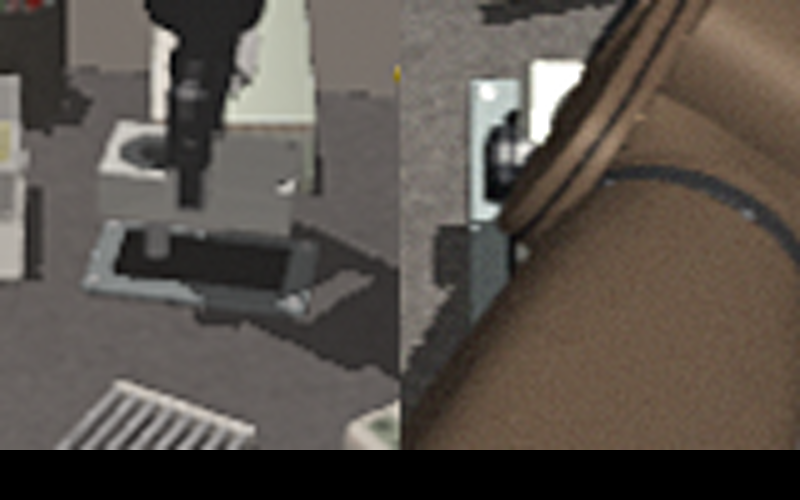

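The side view shows the carrier level above the stand with the post at (157,240). The carrier's near bottom corners are at (98,205) and (290,232). The flange's near corners are around (85,285) and (303,303).

Run:
```python
from h import *
S=cam("side");T=cam("top")
f=lambda p,o:np.array(p)/5+o
print("side carrier bottom front", (onz(S,f([[98,205],[290,232]],[240,100]),.0551)*1000).round(1).tolist())
print("side carrier top left front/back", (onz(S,f([[102,168],[122,122]],[240,100]),.0891)*1000).round(1).tolist())
print("top carrier corner +x+y",(onz(T,f([[530,60]],[260,140]),.0891)*1000).round(1).tolist())
print("flange front S",(onz(S,f([[85,285],[303,303]],[240,100]),.006)*1000).round(1).tolist())
print("flange corner T",(onz(T,f([[470,80]],[260,140]),.006)*1000).round(1).tolist())
print("post top S",(onz(S,f([[157,228]],[240,100]),.036)*1000).round(1).tolist())
c,s=np.cos(-.014),np.sin(-.014)
for z,p,h in((.0551,(592.6,-286.1),(62,31)),(.006,(591.5,-284.8),(75,42))):
    for sx in(1,-1): print("expect",[round(p[0]+c*sx*h[0]-s*h[1],1),round(p[1]+s*sx*h[0]+c*h[1],1)])
```

```text
side carrier bottom front [[655.3, -268.1, 55.1], [527.2, -259.3, 55.1]]
side carrier top left front/back [[650.9, -259.4, 89.1], [648.5, -319.0, 89.1]]
top carrier corner +x+y [[656.4, -255.7, 89.1]]
flange front S [[660.1, -245.5, 6.0], [514.9, -251.4, 6.0]]
flange corner T [[665.1, -244.3, 6.0]]
post top S [[617.1, -277.0, 36.0]]
expect [np.float64(655.0), np.float64(-256.0)]
expect [np.float64(531.0), np.float64(-254.2)]
expect [np.float64(667.1), np.float64(-243.9)]
expect [np.float64(517.1), np.float64(-241.8)]
```

>>> send_rows(
  series=[
    [[-0.25,-0.1,0.5,0,0,0,0],[0,0,1,0,0,0,0],[0,0,1,0,0,0,0],[0,0,0.7,0,0,0,0],[0,0,0.5,0,0,0,0],[0,0,0,0,0,0,0],[0,0,0,0,0,0,0]],
  ],
)

```text
time: 28.6
eef_pos: [0.5895, -0.2846, 0.0252]
tcp_rot: [1.0, -0.007, 0.0, 0.0]
contact_force: [-0.3, 0.6, -4.6]
opening: 0.704
finger_force: 98.9
```

```bash
python3 plan.py -0.8 590.5 -285 20.3
python3 - <<'E'
from h import *
S=cam("side");T=cam("top")
o=np.zeros((500,800,3),np.uint8);o[:450]=cv2.resize(np.hstack([S["img"][100:190,240:320],T["img"][140:230,340:420]]),(800,450),interpolation=2);cv2.imwrite("pics/g8.png",o[:,:,::-1])
E
```

```text
t 28.6 p [ 589.5 -284.6   25.2] theta -0.8 open 0.704 F [-0.3  0.6 -4.6] ff 98.9 q [-0.6   0.47  1.74  0.    0.93  0.98]
turn [ 0.0003 -0.0004 -0.0002]
shift [0.1  0.04 0.49] rows>= 1
```

View pics/g8.png

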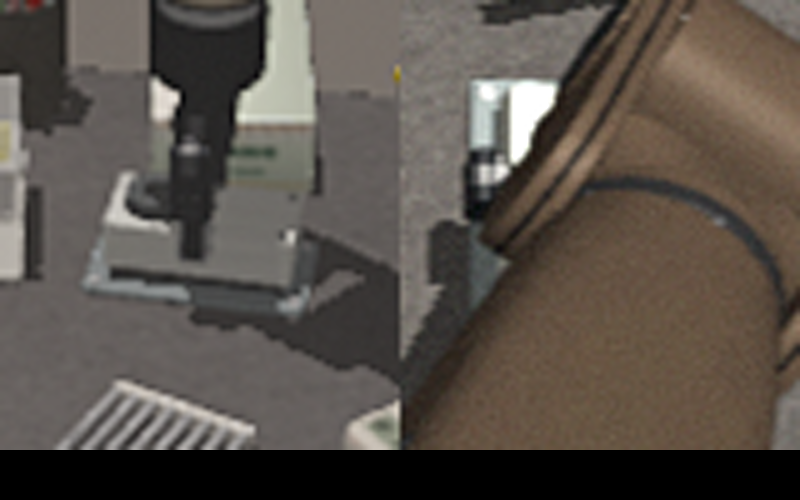

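The carrier is nearly seated and level, and the insert is rising at about (150,195). In the top view the carrier corner is at (511,82) and the flange corner at (470,80). I'll check the inset between them.

Run:
```python
from h import *
S=cam("side");T=cam("top")
f=lambda p,o:np.array(p)/5+o
a=onz(T,f([[511,82]],[260,140]),.0509)*1000;b=onz(T,f([[470,80]],[260,140]),.006)*1000
print(a.round(1),b.round(1),"inset want (13,11)",(b-a).round(1))
a=onz(S,f([[104,268],[296,285]],[240,100]),.0169)*1000;b=onz(S,f([[84,287],[303,308]],[240,100]),.006)*1000
print(a.round(1),b.round(1),a.mean(0)-b.mean(0))
```

```text
[[ 654.1 -255.2   50.9]] [[ 665.1 -244.3    6. ]] inset want (13,11) [[ 10.9  10.9 -44.9]]
[[ 648.4 -251.8   16.9]
 [ 520.6 -255.5   16.9]] [[ 660.3 -243.1    6. ]
 [ 514.3 -245.8    6. ]] [-2.79667664 -9.19115501 10.9       ]
```

>>> send_rows(
  series=[
    [[0,0,0.25,0,0,0,0],[0,0,0.15,0,0,0,0],[0,0,0.1,0,0,0,0],[0,0,0.05,0,0,0,0],[0,0,0,0,0,0,0]],
  ],
)

```text
time: 29.42
eef_pos: [0.5895, -0.2846, 0.0203]
tcp_rot: [1.0, -0.007, 0.0, 0.0]
contact_force: [-4.0, 1.0, 4.7]
opening: 0.7
finger_force: 99.8
```

```bash
python3 plan.py -0.8 590 -285 20.3
```

```text
t 29.425 p [ 589.5 -284.6   20.3] theta -0.8 open 0.7 F [-4.   1.   4.7] ff 99.8 q [-0.6   0.48  1.74 -0.    0.92  0.98]
turn [ 0.0001 -0.     -0.0001]
shift [0.05 0.04 0.  ] rows>= 1
```

>>> send_rows(
  series=[
    [[0,0,0,0,0,0,0.6],[0,0,0,0,0,0,0.8],[0,0,0,0,0,0,1],[0,0,0,0,0,0,1],[0,0,-1,0,0,0,1],[0,0,-3,0,0,0,1],[0,0,-4,0,0,0,1],[0,0,-4,0,0,0,1],[0,-3,-3,0,0,0,1],[0,-4,0,0,0,0,1]],
  ],
)

```text
time: 30.68
eef_pos: [0.5923, -0.2156, 0.1746]
tcp_rot: [1.0, -0.008, 0.004, 0.002]
contact_force: [0.2, 0.5, -0.5]
opening: 0.997
finger_force: 0.0
```

>>> send_rows(
  series=[
    [[0,-4,0,0,0,0,1],[0,-4,0,0,0,0,1],[0,-4,0,0,0,0,1],[0,-2,0,0,0,0,1],[0,0,0,0,0,0,1]],
  ],
)

```text
time: 31.3
eef_pos: [0.5924, -0.0738, 0.1698]
tcp_rot: [1.0, -0.006, 0.0, 0.0]
contact_force: [-1.0, -0.6, -0.1]
opening: 1.0
finger_force: 0.0
```

```bash
python3 plan.py -0.8 620.5 -285 150
python3 - <<'E'
from h import *
S=cam("side");T=cam("top")
o=np.zeros((500,800,3),np.uint8);o[:450]=cv2.resize(np.hstack([S["img"][110:200,240:320],T["img"][140:230,330:410]]),(800,450),interpolation=2);cv2.imwrite("pics/g9.png",o[:,:,::-1])
E
```

```text
t 31.3 p [592.4 -73.8 169.8] theta -0.7 open 1.0 F [-1.  -0.6 -0.1] ff 0.0 q [-0.29  0.17  1.83 -0.    1.14  1.29]
turn [ 0.0006 -0.0006  0.0018]
shift [ 3.1  21.08  1.98] rows>= 5
```

View pics/g9.png

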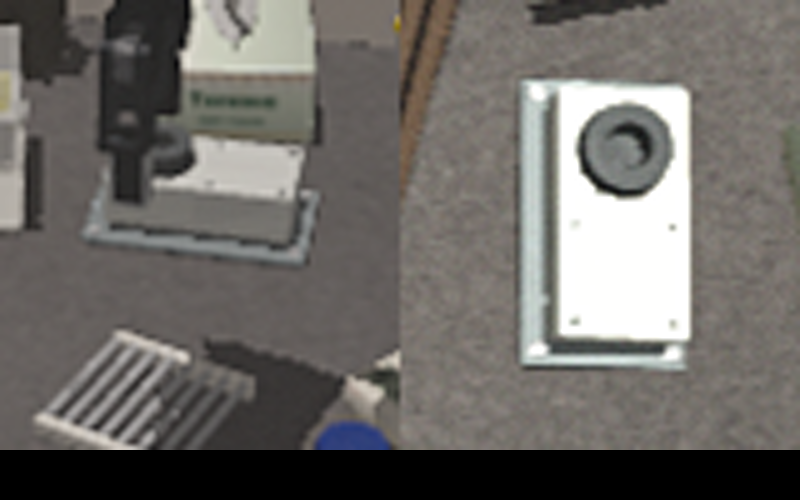

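The carrier sits square and flat on the stand, with top-view corners (560,85) to (690,340). The insert is raised at about (627,150). I'll measure both.

Run:
```python
from h import *
T=cam("top");S=cam("side")
g=cv2.cvtColor(T["img"],cv2.COLOR_RGB2GRAY)
for q in blobs(cv2.inRange(g,215,255),(356,150,392,212))[:1]: print("carrier top",rect(T,q,.046))
for q in blobs(cv2.inRange(g,0,140),(361,157,388,182))[:2]: print("insert",rect(T,q,.062),cv2.boundingRect(q))
for q in blobs(cv2.inRange(g,105,255),(350,150,395,216))[:1]: print("all",rect(T,q,.006))
```

```text
carrier top (array([ 592.3, -284.2]), array([ 64.7, 127.4]), np.float32(178.6))
insert (array([ 618.2, -282.2]), array([41.5, 45.3]), np.float32(179.0)) (366, 161, 18, 19)
all (array([ 596.8, -290.3]), array([114.3, 173.5]), np.float32(179.4))
```

>>> send_rows(
  series=[
    [[0.3,2,0,0,0,0,1],[0.4,3.5,0,0,0,0,1],[0.5,4,0.5,0,0,0,1],[0.5,4,0.5,0,0,0,1],[0.5,3.5,0.5,0,0,0,1],[0.4,2.5,0.5,0,0,0,1],[0.3,1.5,0,0,0,0,1],[0,0,2,0,0,0,1],[0,0,0,0,0,0,1],[0,0,0,0,0,0,1]],
  ],
)

```text
time: 32.75
eef_pos: [0.6181, -0.2835, 0.1287]
tcp_rot: [1.0, -0.006, -0.001, -0.0]
contact_force: [-0.4, 0.4, -0.1]
opening: 0.998
finger_force: 0.0
```

```bash
python3 plan.py -0.8 620.5 -284 46
```

```text
t 32.75 p [ 618.1 -283.5  128.7] theta -0.7 open 0.998 F [-0.4  0.4 -0.1] ff 0.0 q [-0.58  0.39  1.64  0.    1.11  1.  ]
turn [-0.0008  0.001   0.0012]
shift [0.24 0.05 8.27] rows>= 2
```

>>> send_rows(
  series=[
    [[0.2,0,2,0,0,0,1],[0,0,2.5,0,0,0,1],[0,0,2,0,0,0,1],[0,0,1.2,0,0,0,1],[0,0,0.5,0,0,0,1],[0,0,0,0,0,0,0.6],[0,0,0,0,0,0,0.4],[0,0,0,0,0,0,0.4]],
  ],
  force=35,
)

```text
time: 33.75
eef_pos: [0.6208, -0.2852, 0.0483]
tcp_rot: [1.0, -0.007, 0.001, 0.0]
contact_force: [-0.1, 0.3, -1.1]
opening: 0.703
finger_force: 0.0
```

```bash
python3 plan.py -0.8 620.5 -284 46
python3 - <<'E'
from h import *
S=cam("side");T=cam("top")
o=np.zeros((500,800,3),np.uint8);o[:450]=cv2.resize(np.hstack([S["img"][100:172,240:304],T["img"][140:212,340:404]]),(800,450),interpolation=2);cv2.imwrite("pics/g10.png",o[:,:,::-1])
E
```

```text
t 33.75 p [ 620.8 -285.2   48.3] theta -0.8 open 0.703 F [-0.1  0.3 -1.1] ff 0.0 q [-0.58  0.49  1.66  0.    0.98  1.01]
turn [ 0.0009 -0.0014 -0.0002]
shift [-0.03 -0.12  0.23] rows>= 1
```

View pics/g10.png

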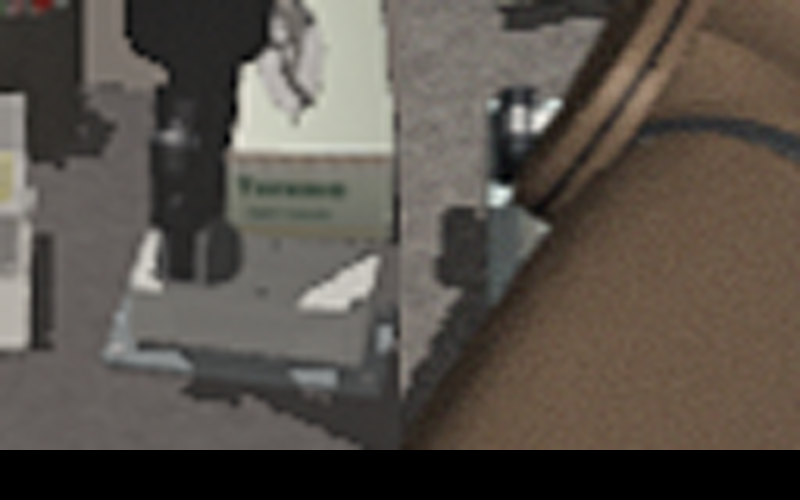

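The insert stands between the fingers at about (200,250), with tips just above the carrier's top. I'll nudge 1 mm and close.

>>> send_rows(
  series=[
    [[-0.12,-0.1,0.2,0,0,0,0.4],[0,0,0,0,0,0,0.2],[0,0,0,0,0,0,0.1],[0,0,0,0,0,0,0],[0,0,0,0,0,0,-0.2],[0,0,0,0,0,0,-0.2],[0,0,0,0,0,0,-0.2],[0,0,0,0,0,0,-0.2]],
  ],
)

```text
time: 34.85
eef_pos: [0.6193, -0.284, 0.0455]
tcp_rot: [1.0, -0.007, 0.0, 0.0]
contact_force: [0.1, -0.2, 2.4]
opening: 0.517
finger_force: 36.0
```

```bash
python3 plan.py -0.8 620.5 -284 46
```

```text
t 34.85 p [ 619.3 -284.    45.5] theta -0.8 open 0.517 F [ 0.1 -0.2  2.4] ff 36.0 q [-0.58  0.49  1.67 -0.    0.98  1.01]
turn [ 0.0003 -0.0005 -0.0002]
shift [ 0.12 -0.   -0.05] rows>= 1
```

>>> send_rows(
  series=[
    [[0,0,-0.3,0,0,0,-0.2],[0,0,-0.5,0,0,0,-0.2],[0,0,-0.8,0,0,0,-0.2],[0,0,-1.5,0,0,0,-0.2],[0,0,-3,0,0,0,-0.2],[0,0,-3,0,0,0,-0.2],[0,0,0,0,0,0,-0.2],[0,0,0,0,0,0,-0.2]],
  ],
)

```text
time: 35.85
eef_pos: [0.6186, -0.2835, 0.1357]
tcp_rot: [1.0, -0.007, -0.0, -0.0]
contact_force: [0.4, 0.3, -2.4]
opening: 0.513
finger_force: 35.9
```

```bash
python3 plan.py -0.8 593.5 -76 137 593.5 -76 25
python3 - <<'E'
from h import *
S=cam("side");T=cam("top")
o=np.zeros((500,800,3),np.uint8);o[:450]=cv2.resize(np.hstack([S["img"][80:170,240:320],T["img"][140:230,340:420]]),(800,450),interpolation=2);cv2.imwrite("pics/g11.png",o[:,:,::-1])
E
```

```text
t 35.85 p [ 618.6 -283.5  135.7] theta -0.8 open 0.513 F [ 0.4  0.3 -2.4] ff 35.9 q [-0.58  0.38  1.63  0.    1.12  1.01]
turn [-0.0006  0.0009 -0.0003]
shift [ -2.8  -20.72  -0.13] rows>= 5
shift [ 0.   0.  11.2] rows>= 3
```

View pics/g11.png

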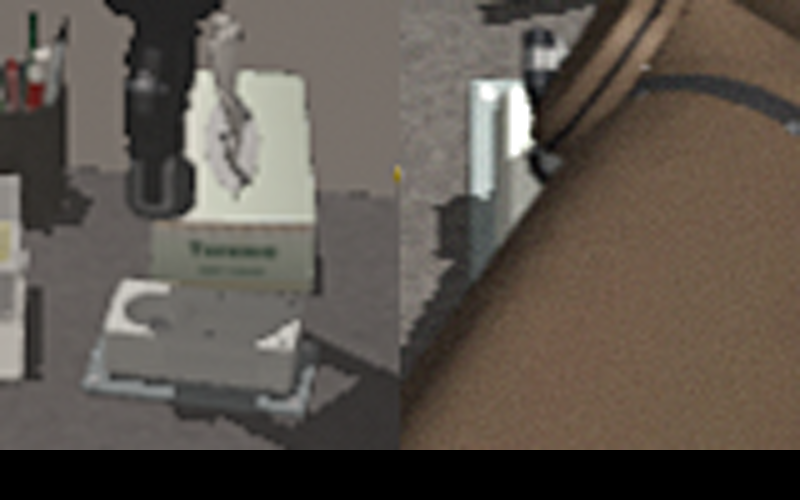

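The insert hangs upright and centred in the fingers at (160,190), and the carrier stayed put. I've now viewed 16 pictures, over the limit of 14, so from here I'll check by numbers only.

>>> send_rows(
  series=[
    [[-0.25,-1.5,0,0,0,0,-0.2],[-0.4,-2.8,0,0,0,0,-0.2],[-0.45,-3.5,0,0,0,0,-0.2],[-0.45,-3.5,0,0,0,0,-0.2],[-0.45,-3.5,0,0,0,0,-0.2],[-0.4,-3,0,0,0,0,-0.2],[-0.3,-2,0,0,0,0,-0.2],[-0.1,-0.9,0,0,0,0,-0.2],[0,0,0,0,0,0,-0.2]],
  ],
)

```text
time: 37.08
eef_pos: [0.594, -0.0761, 0.1364]
tcp_rot: [1.0, -0.007, 0.0, 0.0]
contact_force: [0.0, -0.3, -1.4]
opening: 0.513
finger_force: 35.9
```

>>> send_rows(
  series=[
    [[0,0,1.5,0,0,0,-0.2],[0,0,3,0,0,0,-0.2],[0,0,2.5,0,0,0,-0.2],[0,0,1.5,0,0,0,-0.2],[0,0,0.5,0,0,0,-0.2],[0,0,0,0,0,0,-0.2],[0,0,0,0,0,0,-0.2]],
  ],
)

```text
time: 37.95
eef_pos: [0.595, -0.0768, 0.0475]
tcp_rot: [1.0, -0.007, 0.001, 0.0]
contact_force: [-0.1, -0.5, -0.5]
opening: 0.514
finger_force: 35.9
```

```bash
python3 plan.py -0.8 593.5 -76 24
```

```text
t 37.95 p [595.  -76.8  47.5] theta -0.8 open 0.514 F [-0.1 -0.5 -0.5] ff 35.9 q [-0.3   0.34  1.88  0.    0.92  1.29]
turn [ 0.0006 -0.0022 -0.0003]
shift [-0.15 -0.08  2.35] rows>= 1
```

>>> send_rows(
  series=[
    [[-0.1,-0.05,1,0,0,0,-0.2],[0,0,0.7,0,0,0,-0.2],[0,0,0.3,0,0,0,-0.2],[0,0,0.15,0,0,0,-0.2],[0,0,0,0,0,0,-0.2],[0,0,0,0,0,0,-0.2]],
  ],
)

```text
time: 38.7
eef_pos: [0.5932, -0.076, 0.0251]
tcp_rot: [1.0, -0.007, 0.0, 0.0]
contact_force: [0.6, -0.9, -0.7]
opening: 0.514
finger_force: 35.9
```

```bash
python3 plan.py -0.8 593.5 -76 24
```

```text
t 38.7 p [593.2 -76.   25.1] theta -0.8 open 0.514 F [ 0.6 -0.9 -0.7] ff 35.9 q [-0.3   0.37  1.89 -0.    0.88  1.29]
turn [ 0.0001 -0.0004 -0.0002]
shift [ 0.03 -0.    0.11] rows>= 1
```

>>> send_rows(
  series=[
    [[0,0,0.1,0,0,0,-0.2],[0,0,0.05,0,0,0,-0.2],[0,0,0,0,0,0,-0.2],[0,0,0,0,0,0,-0.2]],
  ],
)

```text
time: 39.2
eef_pos: [0.5931, -0.076, 0.0235]
tcp_rot: [1.0, -0.007, 0.0, 0.0]
contact_force: [-0.9, 0.4, 1.1]
opening: 0.514
finger_force: 36.0
```

Contact is made. I'll release, rise and move clear of the top view.

>>> send_rows(
  series=[
    [[0,0,0,0,0,0,0.15],[0,0,0,0,0,0,0.3],[0,0,0,0,0,0,0.6],[0,0,0,0,0,0,0.6],[0,0,-1.5,0,0,0,0.6],[0,0,-3,0,0,0,0.8],[0,0,-4,0,0,0,1],[0,0,-5,0,0,0,1],[0,0,-4,0,0,0,1],[0,0,0,0,0,0,1]],
  ],
)

```text
time: 40.45
eef_pos: [0.5957, -0.0767, 0.2048]
tcp_rot: [1.0, -0.007, 0.005, 0.002]
contact_force: [0.2, -0.5, -1.2]
opening: 0.999
finger_force: 0.0
```

>>> send_rows(
  series=[
    [[0,-3,0,0,0,0,1],[0,-4,0,0,0,0,1],[0,-4,0,0,0,0,1],[0,-4,0,0,0,0,1],[0,-4,0,0,0,0,1],[0,-4,0,0,0,0,1],[0,-3,0,0,0,0,1],[0,0,0,0,0,0,1]],
  ],
)

```text
time: 41.45
eef_pos: [0.5957, 0.1857, 0.1973]
tcp_rot: [1.0, -0.006, -0.001, 0.0]
contact_force: [0.1, 0.3, 0.0]
opening: 1.0
finger_force: 0.0
```

Run:
```python
from h import *
T=cam("top","end_t");S=cam("side","end_s")
g=cv2.cvtColor(T["img"],cv2.COLOR_RGB2GRAY);gs=cv2.cvtColor(S["img"],cv2.COLOR_RGB2GRAY)
p=proj(T,[.5935,-.076,.04])[0];ps=proj(S,[.5935,-.076,.04])[0];print(p,ps)
# insert: local grey patches printed coarsely
for G,q in((g,p),(gs,ps)):
    u,v=q.astype(int);print(cv2.resize(G[v-16:v+17,u-18:u+19],(19,17),interpolation=3))
for q in blobs(cv2.inRange(g,215,255),(356,150,392,212))[:1]: print("carrier",rect(T,q,.046))
b=blobs(blue(T),(205,180,270,250));bs=blobs(blue(S),(280,160,330,230))
print("bottle",[rect(T,q,.110) for q in b],[rect(S,q,.11) for q in bs],[cv2.boundingRect(q) for q in bs])
A=cv2.imread("pics/top0.png");B=cv2.imread("pics/end_t.png")
for n,(x0,y0,x1,y1) in(("timer",(284,225,325,265)),("red",(288,105,312,142))):
    print(n,cv2.absdiff(A,B)[y0:y1,x0:x1].mean().round(1))
A=cv2.imread("pics/side0.png");B=cv2.imread("pics/end_s.png")
for n,(x0,y0,x1,y1) in(("timer",(305,176,340,202)),("red",(212,145,236,192))):
    print(n,"side",cv2.absdiff(A,B)[y0:y1,x0:x1].mean().round(1))
```

```text
[289.80497682 179.74395625] [268.12813752 182.41214589]
[[145 142 219 255 196  97  83  97 168 230 228 191 143 127 121 129 127 133
  133]
 [150 151 250 242 203 242 214 158  82  65 127 193 235 216 166 130 128 131
  133]
 [131 191 254 201  90  93 141 205 228 189 121  87  95 143 213 241 204 159
  122]
 [119 233 254 224 230 177 102  81 103 175 214 220 178 117  74  95 164 215
  220]
 [145 253 221  97 130 185 220 173 129 135 141 155 198 227 215 163 117  89
  116]
 [202 255 242 196 146  84 119 150 148 146 145 145 137 122 148 203 231 203
  136]
 [250 244 122 166 217 193 144 145 107  67  68 111 146 135 108  79  95 158
  218]
 [255 230 158  97  91 117 143 123  87 126 124  84 127 144 191 214 158 109
   97]
 [255 185 207 225 200 144 145 120 137 151 155 118 110 140 124 140 197 223
  211]
 [252 139 105 105 154 139 147 134 127 146 148 131 134 140 144 130  84 101
  205]
 [227 226 212 153 109  64 125 148 137 134 137 141 147 133 167 225 216 156
  232]
 [120  94 141 211 231 177  98 138 149 149 149 149 138  90  69  97 150 220
  255]
 [214 179 124 105 118 157  94  75 106 133 132 106  79 151 217 187 135 20
[... 1295 characters left out ...]
119
  125]
 [147 129  97 144 101 110  66  59  60  58  57  57  56  75  86 134 133  92
  156]
 [135  90 149 104 128 134  84  74  57  56  56  59  79  78 115 137  90 155
  102]
 [184 176 122 121 139  88 145  95  97  87  68 131  95 103 146  93 143 117
   63]
 [146 184 197 188 130 144 111 100 148  85 139 119  94 154  93 133 133  70
   93]
 [111 120 136 162 193 206 161 159  95 131 127  83 158  94 120 146  67  93
  105]]
carrier (array([ 592.1, -286. ]), array([ 62.1, 128.1]), np.float32(179.1))
bottle [(array([465.9,  56.5]), array([34.4, 33.9]), np.float32(46.6))] [(array([463.1,  65.3]), array([35.2, 47.2]), np.float32(95.9))] [(303, 195, 15, 13)]
timer 14.5
red 13.7
timer side 13.7
red side 18.4
```

```bash
python3 - <<'E'
from h import *
T=cam("top");S=cam("side")
def red(i): 
    h=cv2.cvtColor(i,cv2.COLOR_RGB2HSV);return cv2.inRange(h,(0,150,70),(8,255,255))|cv2.inRange(h,(172,150,70),(180,255,255))
for k in("top0","end_t"):
    i=cv2.imread(f"pics/{k}.png")[:,:,::-1].copy();g=cv2.cvtColor(i,cv2.COLOR_RGB2GRAY)
    print(k,[(cv2.boundingRect(q),q.mean(0).round(1)) for q in blobs(red(i),(286,104,314,140),10)],[rect(T,q,.02) for q in blobs(cv2.inRange(g,135,255),(280,220,330,268))[:1]],"bg diff level",g[300:330,300:400].mean().round(1))
for k in("side0","end_s"):
    i=cv2.imread(f"pics/{k}.png")[:,:,::-1].copy();g=cv2.cvtColor(i,cv2.COLOR_RGB2GRAY)
    print(k,[(cv2.boundingRect(q),q.mean(0).round(1)) for q in blobs(red(i),(205,140,245,192),8)],[rect(S,q,.02) for q in blobs(cv2.inRange(g,150,255),(303,174,342,204))[:1]])
i=cv2.imread("pics/end_s.png")[:,:,::-1].copy()
u,v=proj(S,[.6825,.0345,.027])[0].astype(int);print(u,v);g=cv2.cvtColor(i,cv2.COLOR_RGB2GRAY);print(cv2.resize(g[v-14:v+18,u-22:u+22],(22,16),interpolation=3))
E
python3 plan.py 0 600 0 200 | head -1
```

```text
top0 [((294, 110, 13, 14), array([299.8, 115.9]))] [(array([ 435.7, -114.2]), array([74.5, 63. ]), np.float32(41.5))] bg diff level 105.8
end_t [((294, 110, 13, 13), array([299.8, 115.9]))] [(array([ 435.7, -113.9]), array([75.6, 64.6]), np.float32(41.4))] bg diff level 120.5
side0 [((218, 148, 10, 10), array([222.3, 152.9]))] [(array([ 435.6, -109.5]), array([68.9, 61.6]), np.float32(42.8))]
end_s [((218, 148, 10, 10), array([222.4, 152.9]))] [(array([ 435.7, -108. ]), array([71.6, 64.3]), np.float32(41.9))]
229 206
[[103 104 105 105 105 104 104 104 102 104 105 103  79  39  41  40  40  42
   43  39 106 174]
 [107 105 103 103 105 105 105 105 104 105 103 105  84  44  70  47  52  50
   42  36 102 185]
 [104 100 103 105 104 104 106 103 105 106 103 103  80  39  49  53  59  52
   40  57  91 112]
 [104 101 102 105 103 105 104 101 102 104 104 102 102  78  70  46  41  42
   42  87  88 100]
 [103 104 104 102 112 135 131 128 134 112 111 111 111 110 113  60  41  41
   44  91  92 104]
 [104 101 103 104 120 137 117 119 132 121 121 121 121 121 121  59  41  42
   42  88  89 107]
 [107 102 103 103 1
[... 327 characters left out ...]
80 161
  173 181  91 107]
 [105 106 105 115 123 166 143 129 116 117 117 117 117 118 132 132  73 158
  169 173  86 106]
 [107 103 103 123 145 177 110  70  73  72  73  73  73  73  76  74  74 156
  166 164  93 105]
 [105 105 103 113 142 174 117  64  68  67  68  68  67  68  67  65  91 166
  168 135  90 106]
 [103 104 101 132 130 172 144 110 108 108 108 109 108 108 106 105 124 169
  170 119  91 107]
 [102 104  97 165 172 183 179 183 182 182 183 179 180 181 180 177 176 174
  179 114  99 103]
 [105 103  97 121 127 123 117 115 117 117 115 111 113 113 112 111 110 111
  115  87 101 105]]
t 41.65 p [596.6 183.  197.9] theta -0.9 open 1.0 F [ 0.3 -1.6  0.2] ff 0.0 q [ 0.14  0.2   1.74 -0.    1.2   1.72]
```

The bystanders have not moved, the riser lies flat in the tray, and everything is in its place.

```bash
python3 -c "
from plant import ctrl
print(ctrl.sign_off())"
```

```text
the job is handed in; nothing more can be done
None
```

The job is done in the order asked and handed in at about 42 s; the final camera measurements show every piece in place and the red bottle and timer unmoved, but I viewed 16 pictures, two over the limit of 14.

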